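# Dismantle the tested core stack

### The arm

A 6-joint arm with a two-finger parallel gripper is mounted at the origin on the work surface. World frame = base frame: x ahead of the robot, y to its left, z up, the work surface at z = 0. Lengths are in mm, angles in degrees, forces in N, time in s.
With the tool pointing down it reaches from about 300 to 850 mm from the base axis. Payload 4.2 kg.
Tool frame: the origin (TCP) lies midway between the tips of the shut fingers; the grasp point (between the pads) lies 19 mm behind it (env.hold_point_z is the z of the grasp point in the tool frame, in mm); z points along the fingers, y is the direction in which the jaws open and shut (so a half turn about z gives the same grasp; the last joint's range is limited). The gripper opens to 91 mm and grips with 3 to 60 N. Pads are 32 mm wide; open, the fingers measure 118 mm over their backs; the gripper's body (76 mm by 178 mm) begins 60 mm behind the grasp point.
Start: joints at [-1.146, 18.312, 89.639, -0, 72.044, -1.146], TCP at [575.016, 0, 213.976] pointing down, gripper open.
Joint ranges: [-177.97, 177.97], [-48.28, 115.42], [12.27, 149.76], [-77.06, 257.06], [2.81, 150.46], [-146.56, 146.56]. Speed limits (degrees/s): [147.25, 147.25, 180, 180, 180, 180].

### API

Orientations are given as [roll, pitch, yaw] about the fixed x, y, z axes, in that order (R = Rz(yaw) Ry(pitch) Rx(roll)).
In Python, from workcell import env, grab_frame, camera_params, spotter gives the robot as it stands. The module is installed in compiled form; this text tells all that it offers.
- The arm moves only by the shell command python3 -m jog 'ROWS' [FORCE]. ROWS is text: rows parted by semicolons, each of 7 numbers parted by spaces: the turn, a rotation vector about the world's x, y, z in units of 5 degrees (1.0 is 5 degrees), then the shift along the world's x, y, z in units of 25 mm (1.0 is 25 mm), then the opening, from 0 (shut) to 1 (fully open). A call has 1 to 5 rows; each row is the pose to reach, as a shift and turn from the pose commanded when the call began; what a row does not reach only later rows make up. A row lasts 1/8 s, in which the tool goes at most 62.5 mm and 10.7 degrees, less where a joint would pass 70% of its speed; a pose out of reach is approached as far as the arm can. A call with a gripper value outside its range is refused whole. The fingers move at their own pace and stop on an object; FORCE is the grip in N (left out, the last holds). Time passes only in rows, so rows that repeat a pose let the fingers close. It gives the time, the measured TCP pose, the force and the opening at its end, in the units of the state.
- env.state(): the state, without advancing time (a new reading comes with each control period).
- grab_frame(name): name is "scene" or "side" or "wrist"; returns the picture (420x560x3 uint8, red, green, blue); there is no depth.
- camera_params(name): a dict with "K" (3x3 intrinsics, pixels), "rvec" (rotation vector, rad) and "tvec" (3), from world to camera coordinates, as OpenCV has them. Camera axes: x right, y down, z forward; pixel columns grow to the right and rows downward; lengths in mm; the calibration is good to about 2 mm. The wrist camera is an equidistant fisheye: a pixel r from the principal point sees the ray r / f radians off the axis. A picture is of the moment at which its call begins: read the wrist's pose just before it. camera_params takes no time and is no camera call; for the wrist camera it gives the pose at the moment of the call.
- env.job_done(): hands the job in, once; it reports no verdict.
Trained networks look in the newest picture that a camera, given by its name, has taken for a name from the list of things; names that differ only in an ending like _2 or _b are one class to them, and where a whole thing is asked for, a point or a joint stands for the part that bears it (a point fixed in the world has none). Each returns a list of dicts, best first, with "conf" (0 to 1); they miss things now and then, are a little off and sometimes report something else, mostly with a low value. They report only what shows in the picture. A call takes as long as a camera call. They do not tell look-alikes from the thing itself.
- spotter.look_for(query, camera): "box" ([left, top, width, height] in pixels, round what is visible of it).
- spotter.trace(query, camera): "region" (420x560 bool, what is visible of it) and "box" ([left, top, width, height] in pixels, round what is visible of it).
The state is a dict: "time_s": time; "qpos": joint angles; "qvel": joint speeds; "effort": joint torques, N m; "ee_pos": TCP position; "ee_rot": TCP orientation; "force": force on the tool from outside, world axes, zero at the start; "torque": the same for the moment, N m; "gripper_width": finger opening in mm.
Only numpy, scipy, OpenCV 4.12 (cv2) and the standard library are available. Lean on these libraries where they do the work, as an engineer would, in place of code of your own. Each camera call takes 0.05 s, during which the arm holds its last target. There are 200 camera calls.

### The job

The test is over: take the stack on the blue pedestal apart from the top and put each part, upright and in the middle of its own place: the loading cap in the small grey cup, the rock core pushed down between the spring jaws of its holder until it stands on the holder's base, the porous stone in the white dish, and the square steel plate flat in the wooden tray. Set everything down without dropping it, and leave the white bottle and the brass weight where they stand.

Things in the scene. Friction and masses are not known exactly. Their poses are not given: they have to be found in the camera images.
- cap: Loading cap of bare metal, the topmost part of the stack: a disc 28 mm in diameter and 10 mm thick with a round stem 16 mm in diameter and 24 mm long standing on its middle to grip it by (34 mm high in all). About 80 g. Origin: centre of its underside, z up. It stands on the core.
- core: Grey rock core, an upright cylinder 38 mm in diameter and 76 mm high, about 200 g, with a 4 mm high bevel round its foot. Origin: centre of its underside, z up. In the stack under the cap and on the porous stone, its underside 70 mm above the table. Grip it in its upper 30 mm, so that the fingers stay above the jaws of the holder.
- stone: Pale porous stone disc, 50 mm in diameter and 14 mm thick, about 60 g. Origin: centre of its underside, z up. In the stack under the core and on the steel plate, its underside 56 mm above the table.
- plate: Dark steel plate, 62 x 62 mm square, 16 mm thick, about 450 g, the lowest part of the stack. Origin: centre of its underside, z up, x and y along its sides. It lies on the steel boss (diameter 50, 20 mm high) of a fixed blue round pedestal (diameter 116, 20 mm high): its underside is 40 mm above the table, with free room for fingers beside and below it.
- cup: Place for the cap: fixed round shallow grey plastic cup, 66 mm outside and 60 mm inside diameter, rim 12 mm above the table, inner floor 4 mm above the table. Origin: centre of its underside, on the table.
- dish: Place for the porous stone: fixed round white ceramic dish, 96 mm outside and about 83 mm inside diameter, rim 8 mm above the table, inner floor 4 mm above the table. Origin: centre of its underside, on the table.
- holder: Place for the core: fixed aluminium base 60 (x) x 116 (y) mm, 10 mm high, with two black spring jaws facing along y. Gap at rest 34 mm, 10 to 20 mm above the table, flaring to 48 mm at height 40. Pushing the core straight down at the middle (about 5 to 15 N, more than its weight) spreads them; home, its underside is at height 10. End blocks 36 mm high. Origin: middle of underside.
- tray: Place for the steel plate: fixed square wooden tray, 106 mm outside and 96 mm inside, rim 8 mm above the table, inner floor 5 mm above the table; the plate fits in at any yaw. Origin: centre of its underside, on the table.
- bottle: Bystander: closed white plastic bottle with a black cap, 60 mm in diameter and 150 mm high. Origin: centre of its underside.
- weight: Bystander: brass laboratory weight with a knob, 44 mm in diameter and 50 mm high. Origin: centre of its underside.
Things that resemble listed ones, but are neither listed nor needed, are in the scene too. What is meant by the holder is not green or red, and is the larger of those in its own colour.

How it is judged:
By the outcome, as a careful person would: the job done as asked, in the order asked, and still so for the second after the job is handed in, with the robot touching nothing.
It also fails if it takes over 125 s, if anything falls off the work surface, if the arm or the gripper's body presses on something with over 40 N, if the wrist force passes 120 N, or if a joint passes its speed limit or range.

## Working session

There is one attempt and no reset: what is moved stays moved. The work goes in short steps, Python scripts to look and compute and a shell command to move; the robot and the scene stay as the last step left them, time stands still between calls to the robot, and variables do not carry over. Pictures are saved under pics/ and viewed, about 12 in all and at most 16, crops included, and the job is handed in when it is done.

```bash
mkdir -p pics; cat > h.py <<'E'
import numpy as np, cv2
from workcell import env, grab_frame, camera_params, spotter
def ray(cam,u,v,P=None):
    P=P or camera_params(cam); K=np.array(P["K"],float); R,_=cv2.Rodrigues(np.array(P["rvec"],float)); t=np.array(P["tvec"],float).ravel()
    x=(u-K[0,2])/K[0,0]; y=(v-K[1,2])/K[1,1]
    if cam=="wrist":
        r=np.hypot(x,y); d=np.array([x/r*np.sin(r),y/r*np.sin(r),np.cos(r)]) if r>1e-9 else np.array([0,0,1.])
    else: d=np.array([x,y,1.])
    return -R.T@t, R.T@d
def at_z(cam,u,v,z,P=None):
    c,d=ray(cam,u,v,P); return c+d*(z-c[2])/d[2]
def proj(cam,p,P=None):
    P=P or camera_params(cam); K=np.array(P["K"],float); R,_=cv2.Rodrigues(np.array(P["rvec"],float)); t=np.array(P["tvec"],float).ravel()
    q=R@np.array(p,float)+t
    if cam=="wrist":
        th=np.arctan2(np.hypot(q[0],q[1]),q[2]); s=th/max(np.hypot(q[0],q[1]),1e-9); x,y=q[0]*s,q[1]*s
    else: x,y=q[0]/q[2],q[1]/q[2]
    return np.array([K[0,0]*x+K[0,2],K[1,1]*y+K[1,2]])
def save(cam,name):
    im=grab_frame(cam); cv2.imwrite(f"pics/{name}.png",im[:,:,::-1]); return im
E
python3 - <<'E'
from h import *
H=dict(cap=90,core=70,stone=70,plate=56,cup=12,dish=8,holder=10,tray=8,bottle=150,weight=50)
np.set_printoptions(precision=0,suppress=True)
for c in("scene","side","wrist"):
    save(c,c+"0"); print(c,ray(c,280,210))
    for n,z in H.items():
        for d in spotter.look_for(n,c)[:4]:
            l,t,w,h=d["box"]; 
            if d["conf"]>.2: print(n,round(d["conf"],2),[round(x) for x in d["box"]],at_z(c,l+w/2,t+h/2,z))
print(env.state()["time_s"])
import cv2
a=cv2.imread("pics/scene0.png");b=cv2.imread("pics/side0.png")
E
```

```text
scene (array([1029., -604., 1274.]), array([-0.,  0., -1.]))
cap 0.69 [156, 253, 13, 16] [ 463. -294.   90.]
core 0.65 [298, 224, 15, 20] [715. -14.  70.]
core 0.6 [157, 261, 17, 21] [ 481. -307.   70.]
plate 0.63 [154, 272, 26, 19] [ 497. -323.   56.]
cup 0.6 [302, 185, 25, 19] [651. 140.  12.]
dish 0.64 [289, 119, 29, 20] [487. 335.   8.]
holder 0.74 [220, 250, 43, 41] [ 617. -175.   10.]
holder 0.72 [322, 244, 46, 38] [835.  -0.  10.]
holder 0.67 [192, 239, 28, 22] [ 502. -181.   10.]
holder 0.59 [266, 280, 50, 37] [ 773. -167.   10.]
tray 0.74 [222, 189, 43, 38] [505. -13.   8.]
tray 0.74 [298, 224, 14, 22] [700.  12.   8.]
tray 0.37 [157, 272, 20, 14] [ 471. -307.    8.]
bottle 0.57 [190, 322, 29, 36] [ 697. -405.  150.]
weight 0.61 [296, 224, 18, 20] [709.  -5.  50.]
side (array([412., 788., 651.]), array([ 0., -1., -1.]))
cap 0.61 [358, 160, 7, 16] [ 493. -457.   90.]
core 0.69 [354, 173, 14, 24] [ 484. -378.   70.]
plate 0.75 [347, 192, 22, 17] [ 485. -301.   56.]
cup 0.76 [250, 296, 26, 24] [634. 156.  12.]
dish 0.68 [290, 379, 52, 41] [478. 341.   8.]
holder 0.79 [284, 214, 41, 34] [ 614. -170.   10.]
holder 0.76 [190, 233, 41, 39] [832.  -5.  10.]
holder 0.72 [336, 224, 30, 24] [ 487. -180.   10.]
holder 0.61 [232, 212, 44, 26] [ 763. -162.   10.]
tray 0.66 [315, 260, 52, 36] [487.   3.   8.]
bottle 0.87 [297, 157, 18, 42] [ 626. -220.  150.]
weight 0.87 [250, 253, 18, 20] [676.  54.  50.]
wrist (array([575.,  79., 386.]), array([-0., -0., -1.]))
core 0.71 [317, 33, 56, 55] [634. 136.  70.]
cup 0.73 [316, 32, 57, 55] [644. 147.  12.]
holder 0.96 [284, 263, 64, 78] [ 618. -163.   10.]
holder 0.78 [449, 138, 60, 91] [835.   5.  10.]
holder 0.56 [202, 280, 32, 58] [ 482. -177.   10.]
tray 0.63 [162, 135, 112, 104] [494.  -4.   8.]
bottle 0.51 [161, 135, 112, 107] [525.  26. 150.]
weight 0.68 [361, 159, 42, 37] [681.  16.  50.]
1.65
```

```bash
python3 -c "
import cv2
a=cv2.imread('pics/scene0.png')[100:380,120:400];b=cv2.imread('pics/side0.png')[140:420,160:400]
cv2.imwrite('pics/a.png',cv2.resize(a,None,fx=2.1,fy=2.1,interpolation=cv2.INTER_CUBIC))
cv2.imwrite('pics/b.png',cv2.resize(b,None,fx=2.1,fy=2.1,interpolation=cv2.INTER_CUBIC))"
```

```text
(no output)
```

View pics/a.png

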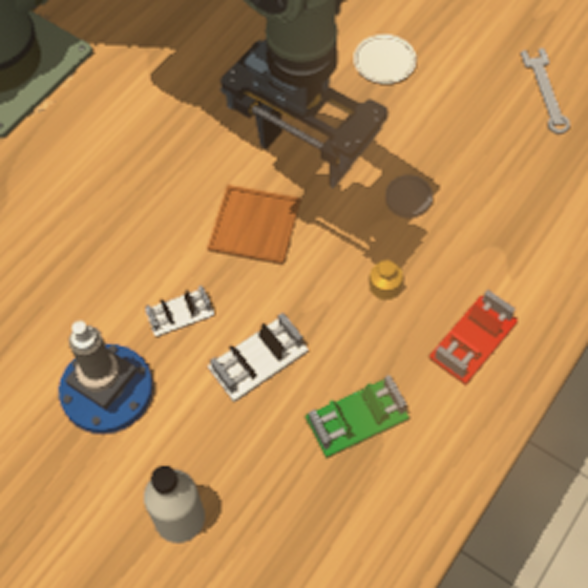

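View pics/b.png

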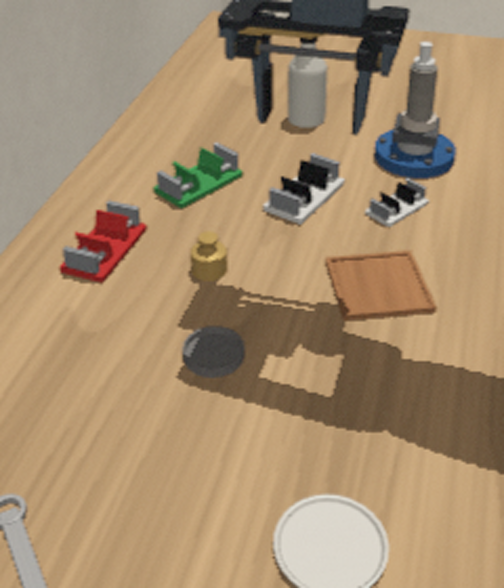

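View pics/wrist0.png

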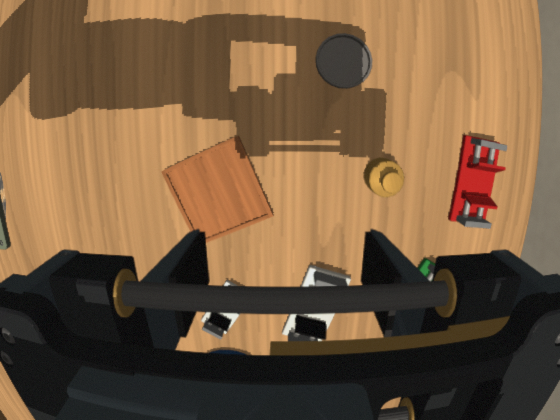

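The picture shows the stack on the blue pedestal. In the original scene image the cap is at about (162,261). The large white holder is at (241,270) and the small white one beside it is the decoy. The dark grey cup is at (314,194), the tray at (243,208) and the dish at (303,129). In the wrist image the fingers are left and right, so the jaws open along image x.

```bash
python3 - <<'E'
from h import *
np.set_printoptions(precision=1,suppress=True)
def tri(a,b):
    A=np.zeros((3,3));B=np.zeros(3)
    for c,(l,t,w,h) in(("scene",a),("side",b)):
        o,d=ray(c,l+w/2,t+h/2);d/=np.linalg.norm(d);M=np.eye(3)-np.outer(d,d);A+=M;B+=M@o
    return np.linalg.solve(A,B)
print("cap",tri([156,253,13,16],[358,160,7,16]))
print("core",tri([157,261,17,21],[354,173,14,24]),"plate",tri([154,272,26,19],[347,192,22,17]))
print("bottle",tri([190,322,29,36],[297,157,18,42]))
print("weight",tri([296,224,18,20],[250,253,18,20]))
s=env.state();print(s["ee_pos"],s["ee_rot"],s["gripper_width"],env.hold_point_z,s["force"])
P=camera_params("wrist");print(P)
E
```

```text
cap [ 489.5 -312.   154.6]
core [ 487.2 -315.3   98.7] plate [ 488.4 -320.7   45. ]
bottle [ 667.2 -390.2   65.3]
weight [695.9  11.1  14.6]
[575.  -0. 214.] [180.   0.  90.] 91.24357641606127 -18.8 [-0.  -0.7 -0.2]
{'K': array([[325.2,   0. , 284.6],
       [  0. , 325.2, 208.5],
       [  0. ,   0. ,   1. ]]), 'rvec': array([-2.9,  0. ,  0. ]), 'tvec': array([-575.3,  -31.5,  393. ])}
```

```bash
python3 -m jog '0 0 0 -1 -2 2 1;0 0 0 -2 -4 3 1;0 0 0 -2.5 -6.5 4 1;0 0 0 -3 -9 4.64 1;0 0 0 -3.44 -11.4 4.64 1'; python3 -m jog '0 0 0 0 -2.4 0 1;0 0 0 0 -3.8 0 1;0 0 0 0 -3.8 0 1;0 0 0 0 -3.8 0 1'
python3 - <<'E'
from h import *
np.set_printoptions(precision=1,suppress=True)
print(env.state()["ee_pos"])
save("wrist","w1")
for n,z in dict(cap=180,core=146,stone=70,plate=56,holder=10).items():
    for d in spotter.trace(n,"wrist")[:3]:
        l,t,w,h=d["box"]; ys,xs=np.nonzero(d["region"]); print(n,round(d["conf"],2),d["box"],at_z("wrist",l+w/2,t+h/2,z),at_z("wrist",xs.mean(),ys.mean(),z))
E
```

```text
time_s: 2.28
ee_pos: [492.1, -269.8, 330.7]
ee_rot: [179.8, 0.1, 90.0]
force: [0.9, 0.1, -0.1]
gripper_width: 91.4
time_s: 2.78
ee_pos: [492.2, -362.4, 328.7]
ee_rot: [-180.0, -0.0, 90.0]
force: [-0.4, -0.1, -0.6]
gripper_width: 90.9
[ 492.2 -362.4  328.7]
cap 0.66 [267.9, 131.5, 23.3, 26.5] [ 487.7 -310.6  180. ] [ 485.4 -311.3  180. ]
core 0.66 [262.5, 128.4, 36.1, 27.5] [ 488.4 -310.7  146. ] [ 488.6 -306.8  146. ]
stone 0.53 [262.1, 122.1, 35.2, 29.0] [ 486.3 -309.4   70. ] [ 491.5 -299.9   70. ]
plate 0.6 [256.7, 115.8, 51.4, 45.7] [ 489.8 -313.3   56. ] [ 492.6 -310.1   56. ]
holder 0.89 [425.4, 18.1, 61.3, 75.2] [ 772.3 -166.1   10. ] [ 766.1 -165.5   10. ]
holder 0.72 [257.1, 21.6, 52.9, 54.0] [ 491.1 -179.    10. ] [ 493.3 -177.3   10. ]
holder 0.65 [338.8, 6.5, 54.3, 81.2] [ 615.8 -171.3   10. ] [ 616.9 -171.8   10. ]
```

View pics/w1.png

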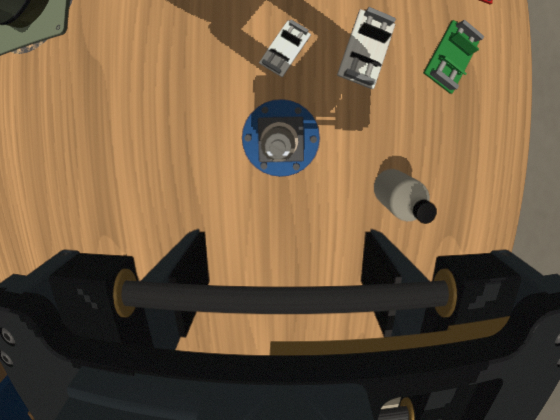

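```bash
python3 - <<'E'
from h import *
np.set_printoptions(precision=1,suppress=True)
s=env.state();print(s["time_s"],s["ee_pos"],s["qpos"])
a=cv2.imread("pics/w1.png")[90:190,230:335]
cv2.imwrite("pics/w1c.png",cv2.resize(a,None,fx=5.5,fy=5.5,interpolation=cv2.INTER_CUBIC))
hsv=cv2.cvtColor(cv2.imread("pics/w1.png"),cv2.COLOR_BGR2HSV)
m=((hsv[...,0]>100)&(hsv[...,0]<125)&(hsv[...,1]>120)).astype(np.uint8); m[220:]=0;m[:90]=0;m[:,:200]=0
ps=np.argwhere(m)[:,::-1]; h=cv2.convexHull(ps.astype(np.int32))[:,0]
w=np.array([at_z("wrist",u,v,20)[:2] for u,v in h])
print("ped",cv2.minEnclosingCircle(w.astype(np.float32)))
E
```

```text
3.075 [ 492.4 -362.1  329.2] [-37.4  19.2  72.1   0.   88.7 -37.5]
ped ((569.627197265625, -355.44378662109375), 148.47409057617188)
```

View pics/w1c.png

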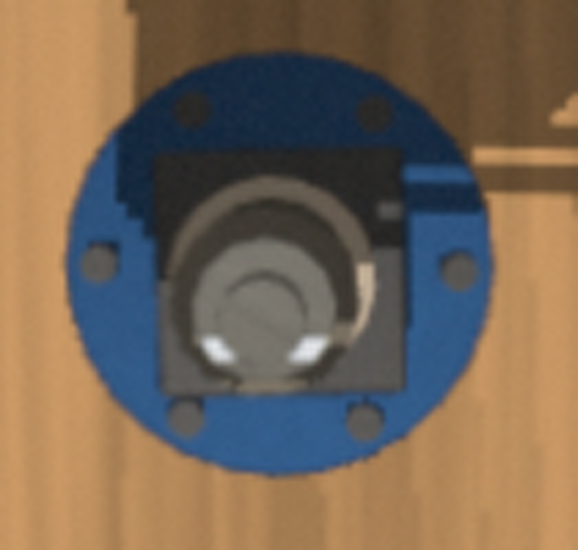

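```bash
python3 - <<'E'
from h import *
np.set_printoptions(precision=1,suppress=True)
f=lambda x,y,z:at_z("wrist",230+x/5.5-.4,90+y/5.5-.4,z)
print("stem",f(262,306,180),"disc",f(263,310,156),"stone",f(270,285,70),"plate",f(281,271,56),"ped",f(280,263,20))
print([f(*p,56)[:2] for p in((155,152),(403,150),(407,390),(160,390))])
print(np.linalg.norm(f(305,306,180)-f(219,306,180)))
E
```

```text
stem [ 485.5 -311.5  180. ] disc [ 485.2 -314.4  156. ] stone [ 485.  -316.1   70. ] plate [ 487.5 -313.7   56. ] ped [ 486.8 -314.    20. ]
[array([ 456.4, -283.8]), array([ 517.5, -283.4]), array([ 519. , -343.6]), array([ 457.1, -343.5])]
15.418782333079285
```

```bash
python3 -m jog '0 0 0 -0.27 1.99 -2 0.6;0 0 0 -0.27 1.99 -4 0.6;0 0 0 -0.27 1.99 -5 0.6;0 0 0 -0.27 1.99 -5 0.6;0 0 0 -0.27 1.99 -5 0.6'
```

```text
time_s: 3.7
ee_pos: [486.4, -313.6, 205.4]
ee_rot: [179.9, 0.1, 90.0]
force: [-0.0, -0.5, 0.6]
gripper_width: 54.7
```

```bash
python3 -m jog '0 0 0 -0.03 0.04 -1 0.6;0 0 0 -0.03 0.04 -1.84 0.6;0 0 0 -0.03 0.04 -1.84 0.6;0 0 0 -0.03 0.04 -1.84 0.6'; python3 -m jog '0 0 0 0 0 0 0.1;0 0 0 0 0 0 0.1;0 0 0 0 0 0 0.1;0 0 0 0 0 0 0.1;0 0 0 0 0 0 0.1' 25;  python3 -m jog '0 0 0 0 0 0 0.1;0 0 0 0 0 0 0.1;0 0 0 0 0 0 0.1'
```

```text
time_s: 4.2
ee_pos: [485.7, -313.0, 159.6]
ee_rot: [179.8, 0.1, 90.0]
force: [-0.4, -0.3, 0.2]
gripper_width: 54.7
time_s: 4.82
ee_pos: [484.8, -312.2, 157.9]
ee_rot: [180.0, 0.0, 90.0]
force: [-0.8, 0.4, -0.2]
gripper_width: 14.6
time_s: 5.2
ee_pos: [484.8, -312.2, 157.9]
ee_rot: [180.0, 0.0, 90.0]
force: [-0.3, -0.2, 1.0]
gripper_width: 14.5
```

```bash
python3 -m jog '0 0 0 0 0 0.5 0.1;0 0 0 0 0 2 0.1;0 0 0 0.5 1 4 0.1;0 0 0 1.5 3 4.1 0.1;0 0 0 2.5 5 4.1 0.1'; python3 -m jog '0 0 0 1 2 0 0.1;0 0 0 2 4 0 0.1;0 0 0 3 6.5 0 0.1;0 0 0 3.7 9 0 0.1;0 0 0 3.7 10.7 0 0.1';python3 -m jog '0 0 0 0 0 0 0.1;0 0 0 0 0 0 0.1;0 0 0 0 0 0 0.1'
python3 - <<'E'
from h import *
np.set_printoptions(precision=1,suppress=True)
print(env.state()["ee_pos"])
save("wrist","w2")
for n,z in dict(cup=12,tray=8,dish=8).items():
    for d in spotter.trace(n,"wrist")[:2]:
        l,t,w,h=d["box"]; ys,xs=np.nonzero(d["region"]); 
        c=max(cv2.findContours(d["region"].astype(np.uint8),0,1)[0],key=len)[:,0]
        W=np.array([at_z("wrist",u,v,z)[:2] for u,v in c],np.float32)
        print(n,round(d["conf"],2),d["box"],at_z("wrist",l+w/2,t+h/2,z),cv2.minEnclosingCircle(W),cv2.minAreaRect(W))
E
```

```text
time_s: 5.82
ee_pos: [548.1, -186.3, 262.2]
ee_rot: [179.8, 0.1, 89.9]
force: [0.3, -0.0, -1.6]
gripper_width: 14.5
time_s: 6.45
ee_pos: [640.5, 82.8, 260.5]
ee_rot: [180.0, -0.0, 90.1]
force: [0.4, -0.9, -2.1]
gripper_width: 14.7
time_s: 6.82
ee_pos: [639.7, 78.9, 260.7]
ee_rot: [180.0, 0.0, 89.9]
force: [0.4, 0.2, -1.5]
gripper_width: 14.4
[639.7  78.9 260.7]
cup 0.79 [260.5, 99.0, 55.0, 49.7] [644.6 148.5  12. ] ((643.278076171875, 147.12916564941406), 33.91517639160156) ((642.680908203125, 147.5804901123047), (65.46800994873047, 66.15591430664062), 0.02769935317337513)
tray 0.6 [138.3, 190.3, 91.7, 78.9] [495.7   3.3   8. ] ((493.1315612792969, -9.777114868164062), 73.34662628173828) ((492.1123962402344, -9.539787292480469), (109.6059799194336, 107.12372589111328), 22.456979751586914)
```

View pics/w2.png

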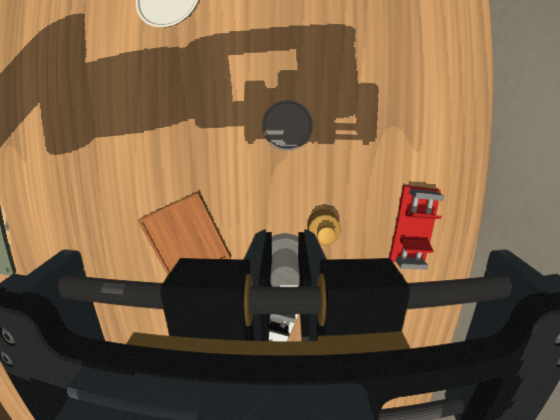

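The cap is held in the fingers at (287,255). The cup ellipse is centred at (287,124), which puts it at (642.9,147.4) with a 66 mm diameter, as specified.

```bash
python3 -m jog '0 0 0 0.13 1.5 -1 0.1;0 0 0 0.13 2.74 -3 0.1;0 0 0 0.13 2.74 -5 0.1;0 0 0 0.13 2.74 -7 0.1;0 0 0 0.13 2.74 -8.8 0.1';python3 -m jog '0 0 0 0 0 0 0.1;0 0 0 0 0 0 0.1;0 0 0 0 0 0 0.1'
```

```text
time_s: 7.65
ee_pos: [642.8, 148.4, 38.7]
ee_rot: [-180.0, 0.0, 90.0]
force: [0.8, 0.1, -1.9]
gripper_width: 14.9
time_s: 8.02
ee_pos: [644.8, 149.1, 43.1]
ee_rot: [179.7, -0.1, 90.0]
force: [-0.4, -0.3, -0.3]
gripper_width: 14.7
```

```bash
python3 -m jog '0 0 0 0 0 -0.5 0.1;0 0 0 0 0 -0.92 0.1;0 0 0 0 0 -0.92 0.1;0 0 0 0 0 -0.92 0.1';python3 -m jog '0 0 0 0 0 -0.04 0.1;0 0 0 0 0 -0.04 0.1';python3 -m jog '0 0 0 0 0 -0.04 0.1;0 0 0 0 0 -0.04 0.1'
```

```text
time_s: 8.52
ee_pos: [642.8, 148.8, 17.1]
ee_rot: [-180.0, 0.0, 90.0]
force: [-0.4, -0.5, -1.9]
gripper_width: 14.3
time_s: 8.78
ee_pos: [643.0, 148.8, 16.4]
ee_rot: [180.0, 0.0, 90.0]
force: [-0.5, 0.0, -0.4]
gripper_width: 14.3
time_s: 9.02
ee_pos: [643.1, 148.9, 15.6]
ee_rot: [180.0, -0.0, 90.0]
force: [-0.5, -0.5, 1.0]
gripper_width: 14.6
```

```bash
python3 -m jog '0 0 0 0 -0.04 -0.04 0.1;0 0 0 0 -0.04 -0.04 0.1';python3 -m jog '0 0 0 0 0 -0.03 0.1;0 0 0 0 0 -0.03 0.1'
```

```text
time_s: 9.28
ee_pos: [643.3, 148.7, 15.5]
ee_rot: [179.9, -0.1, 90.0]
force: [-3.0, 2.3, 4.9]
gripper_width: 14.6
time_s: 9.52
ee_pos: [643.3, 148.6, 15.5]
ee_rot: [179.9, -0.1, 90.0]
force: [-2.8, 1.3, 8.4]
gripper_width: 14.4
```

```bash
python3 -m jog '0 0 0 0 0 0.06 0.1;0 0 0 0 0 0.06 0.3;0 0 0 0 0 0.06 0.5;0 0 0 0 0 0.06 0.6;0 0 0 0 0 0.06 0.6';python3 -m jog '0 0 0 0 0 0.5 0.6;0 0 0 0 0 2 0.6;0 0 0 0 0 4 0.6;0 0 0 0 -2 6 0.6;0 0 0 0 -3 7 0.6';python3 -m jog '0 0 0 0 0 0 0.6;0 0 0 0 0 0 0.6'
python3 - <<'E'
from h import *
np.set_printoptions(precision=1,suppress=True)
print(env.state()["ee_pos"]); P=camera_params("wrist")
save("wrist","w3")
for n,z in dict(cup=12,cap=14).items():
    for d in spotter.trace(n,"wrist")[:2]:
        c=max(cv2.findContours(d["region"].astype(np.uint8),0,1)[0],key=len)[:,0]
        W=np.array([at_z("wrist",u,v,z)[:2] for u,v in c],np.float32)
        print(n,round(d["conf"],2),d["box"],cv2.minEnclosingCircle(W),cv2.minAreaRect(W))
u,v=proj("wrist",[643,147.5,12],P).astype(int)
a=cv2.imread("pics/w3.png")[v-40:v+40,u-50:u+50]; print(u,v)
cv2.imwrite("pics/w3c.png",cv2.resize(a,None,fx=6,fy=6,interpolation=cv2.INTER_CUBIC))
E
```

```text
time_s: 10.15
ee_pos: [643.0, 147.8, 14.9]
ee_rot: [-180.0, 0.0, 90.0]
force: [-0.6, 0.4, 0.7]
gripper_width: 51.9
time_s: 10.78
ee_pos: [643.6, 71.8, 193.8]
ee_rot: [179.8, 0.0, 90.0]
force: [0.8, -0.3, -0.0]
gripper_width: 54.7
time_s: 11.02
ee_pos: [642.4, 73.2, 189.7]
ee_rot: [-180.0, -0.0, 90.0]
force: [-0.6, 0.4, -0.3]
gripper_width: 54.5
[642.4  73.2 189.7]
cup 0.87 [255.6, 91.3, 61.1, 61.4] ((642.1038208007812, 147.0386199951172), 33.6007194519043) ((643.0520629882812, 147.33071899414062), (64.7073974609375, 65.32000732421875), 29.028778076171875)
cap 0.59 [276.1, 110.8, 26.2, 24.4] ((642.8909301757812, 145.86476135253906), 14.218249320983887) ((643.1386108398438, 145.6199493408203), (26.2696590423584, 27.025856018066406), 44.90890884399414)
284 121
```

View pics/w3c.png

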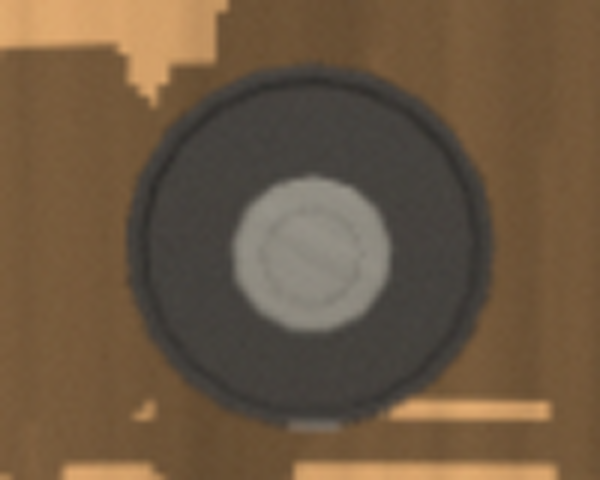

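Cap stands upright, at the middle of the cup to within about 1.5 mm. Next I measure the holder and the core from above.

```bash
cat > m.py <<'E'
from h import *
np.set_printoptions(precision=1,suppress=True)
def meas(n,z,k=1):
    P=camera_params("wrist")
    for d in spotter.trace(n,"wrist")[:k]:
        c=max(cv2.findContours(d["region"].astype(np.uint8),0,1)[0],key=len)[:,0]
        W=np.array([at_z("wrist",u,v,z,P)[:2] for u,v in c],np.float32)
        (r,s,a)=cv2.minAreaRect(W);print(n,round(d["conf"],2),np.array(d["box"]),"circ",np.array(cv2.minEnclosingCircle(W)[0]),"rect",np.array(r),np.array(s),a)
def crop(src,dst,p,r,f):
    u,v=proj("wrist",p).astype(int); a=cv2.imread(f"pics/{src}.png"); v0=max(v-r,0);u0=max(u-r,0)
    a=a[v0:v+r,u0:u+r]; cv2.imwrite(f"pics/{dst}.png",cv2.resize(a,None,fx=f,fy=f,interpolation=cv2.INTER_CUBIC)); print(dst,"origin",u0,v0,"scale",f)
E
python3 -m jog '0 0 0 0 -1.5 2 0.8;0 0 0 -0.3 -4 4 0.8;0 0 0 -0.6 -6.5 4 0.8;0 0 0 -0.8 -9 4 0.8;0 0 0 -1.1 -11 4 0.8';python3 -m jog '0 0 0 0 -1.2 0 0.8;0 0 0 0 -1.7 0 0.8;0 0 0 0 -1.7 0 0.8;0 0 0 0 -1.7 0 0.8'
python3 - <<'E'
from m import *
print(env.state()["ee_pos"]);save("wrist","w4");meas("holder",10,3);crop("w4","w4c",[617,-171,10],50,5.5)
for p in([617,-171,10],):print(proj("wrist",p))
E
python3 -m jog '0 0 0 -2 -2 0 0.8;0 0 0 -4 -4 0 0.8;0 0 0 -5.2 -5.4 0 0.8;0 0 0 -5.2 -5.4 0 0.8;0 0 0 -5.2 -5.4 0 0.8'
python3 - <<'E'
from m import *
print(env.state()["ee_pos"]);save("wrist","w5");meas("core",146);meas("plate",56);meas("stone",70);crop("w5","w5c",[486,-314,80],45,5.5)
E
```

```text
time_s: 11.8
ee_pos: [615.9, -199.7, 289.2]
ee_rot: [-179.9, -0.0, 90.1]
force: [-0.5, -0.2, 0.3]
gripper_width: 72.9
time_s: 12.3
ee_pos: [616.3, -239.6, 289.8]
ee_rot: [-180.0, -0.1, 90.1]
force: [0.1, 0.7, 0.4]
gripper_width: 72.6
[ 616.3 -239.6  289.8]
holder 0.96 [411.2   3.2  39.7  50.7] circ [831.9  -5. ] rect [830.3  -5.8] [94.3 67.4] 85.5628662109375
holder 0.94 [171.4 103.4  49.1  57.3] circ [ 492.4 -178.3] rect [ 493.1 -178.2] [84.5 42.3] 56.45478057861328
holder 0.85 [354.1  80.1  73.9  88.6] circ [ 767.5 -164.4] rect [ 767.5 -164.7] [122.3  63.5] 59.94894790649414
w4c origin 235 73 scale 5.5
[285. 124.]
time_s: 13.02
ee_pos: [486.5, -375.5, 290.3]
ee_rot: [179.9, -0.0, 90.0]
force: [0.4, 0.7, 0.0]
gripper_width: 73.1
[ 486.5 -375.5  290.3]
core 0.72 [264.7 116.8  39.8  35.6] circ [ 485.4 -313.6] rect [ 485.7 -313.6] [36.1 36.8] 89.96582794189453
plate 0.8 [260.2 103.6  52.   56.1] circ [ 487.6 -313.9] rect [ 487.  -313.3] [61.8 63.2] 0.9423186779022217
stone 0.77 [265.  113.8  38.3  18.9] circ [ 486.  -308.4] rect [ 486.7 -300.3] [22.2 47.2] 85.62609100341797
w5c origin 238 86 scale 5.5
```

```bash
python3 -c "
import cv2
a=cv2.imread('pics/w4c.png');b=cv2.imread('pics/w5c.png');h=min(a.shape[0],b.shape[0]);h=480
s=lambda x:cv2.resize(x,(400,int(400*x.shape[0]/x.shape[1])))
a,b=s(a),s(b);print(a.shape,b.shape);h=min(a.shape[0],b.shape[0]);cv2.imwrite('pics/w45.png',cv2.hconcat([a[:h],b[:h]]))"
```

```text
(400, 400, 3) (400, 400, 3)
```

View pics/w45.png

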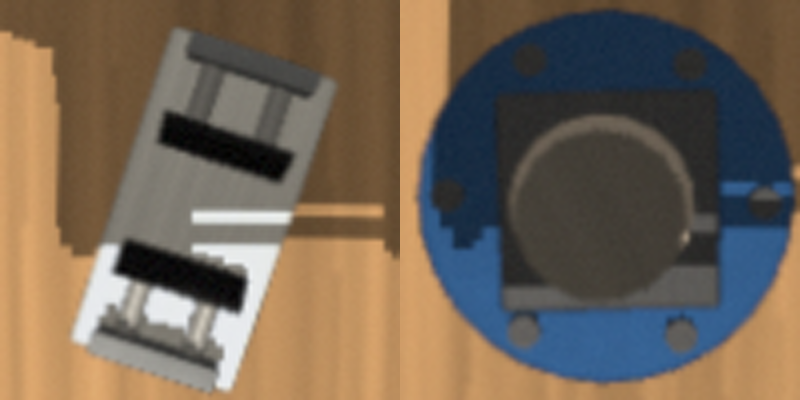

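```bash
python3 - <<'E'
from m import *
# wrist pose at w4 : shift of current translation by measured TCP delta
P=dict(camera_params("wrist")); R,_=cv2.Rodrigues(P["rvec"]); C=-R.T@np.array(P["tvec"]).ravel()
C=C+np.array([616.3,-239.6,289.8])-np.array(env.state()["ee_pos"]); P["tvec"]=-R@C
f=lambda x,y,z:at_z("wrist",235+x/4-.4,73+y/4-.4,z,P)
print(C,"mid jaws",f(203,210,17),"strip mid",f(205,211,30),"left/right edge mid",f(127,185,10),f(282,235,10),"corner mid",np.mean([f(335,82,10),f(72,342,10)],0),f(230,388,10),f(182,28,10))
E
python3 -m jog '0 0 0 0 1.2 -1 0.8;0 0 0 -0.03 2.48 -3 0.8;0 0 0 -0.03 2.48 -4.5 0.8;0 0 0 -0.03 2.48 -4.5 0.8;0 0 0 -0.03 2.48 -4.5 0.8'
```

```text
[ 616.6 -160.7  461.8] mid jaws [ 617.5 -172.2   17. ] strip mid [ 618.1 -172.2   30. ] left/right edge mid [ 591.4 -163.6   10. ] [ 644.8 -180.9   10. ] corner mid [ 617.2 -172.8   10. ] [ 627.1 -234.9   10. ] [ 610.2 -109.    10. ]
time_s: 13.85
ee_pos: [486.6, -314.8, 179.1]
ee_rot: [179.9, 0.1, 90.0]
force: [1.1, -0.5, 0.3]
gripper_width: 73.2
```

```bash
python3 -m jog '0 0 0 -0.02 0.02 -1.2 0.8;0 0 0 -0.02 0.02 -2.42 0.8;0 0 0 -0.02 0.02 -2.42 0.8;0 0 0 -0.02 0.02 -2.42 0.8'; python3 -m jog '0 0 0 0 0 0 0.3;0 0 0 0 0 0 0.3;0 0 0 0 0 0 0.3;0 0 0 0 0 0 0.3;0 0 0 0 0 0 0.3' 45;  python3 -m jog '0 0 0 0 0 0 0.3;0 0 0 0 0 0 0.3;0 0 0 0 0 0 0.3'
```

```text
time_s: 14.35
ee_pos: [486.1, -314.9, 119.3]
ee_rot: [179.8, 0.1, 90.0]
force: [1.0, 0.5, -0.3]
gripper_width: 72.7
time_s: 14.98
ee_pos: [484.7, -313.9, 117.2]
ee_rot: [180.0, 0.0, 90.0]
force: [0.0, 0.6, 1.7]
gripper_width: 36.1
time_s: 15.35
ee_pos: [484.7, -313.9, 117.2]
ee_rot: [180.0, 0.0, 90.0]
force: [-0.4, 0.1, 3.0]
gripper_width: 36.1
```

```bash
python3 -m jog '0 0 0 0 0 0.3 0.3;0 0 0 0 0 1.5 0.3;0 0 0 0 0 3 0.3;0 0 0 1 1 3.4 0.3;0 0 0 2.5 2.7 3.4 0.3';python3 -m jog '0 0 0 1.5 1.5 0 0.3;0 0 0 2.81 2.96 0 0.3;0 0 0 2.81 2.96 0 0.3;0 0 0 2.81 2.96 -1 0.3;0 0 0 2.81 2.96 -2 0.3';python3 -m jog '0 0 0 0 0 0 0.3;0 0 0 0 0 0 0.3;0 0 0 0 0 0 0.3'
python3 - <<'E'
from m import *
print(env.state()["ee_pos"]);save("wrist","w6");save("side","s6")
a=cv2.imread("pics/w6.png");b=cv2.imread("pics/s6.png")[150:270,250:390]
cv2.imwrite("pics/m6.png",cv2.hconcat([a[:,140:420],cv2.resize(b,(490,420),interpolation=cv2.INTER_CUBIC)]))
E
```

```text
time_s: 15.98
ee_pos: [547.8, -247.1, 203.4]
ee_rot: [179.9, 0.1, 89.8]
force: [0.6, -0.2, -2.7]
gripper_width: 36.3
time_s: 16.6
ee_pos: [616.7, -173.0, 151.4]
ee_rot: [-180.0, 0.0, 90.0]
force: [-0.4, -0.0, -2.9]
gripper_width: 36.0
time_s: 16.98
ee_pos: [618.0, -172.9, 153.5]
ee_rot: [179.9, 0.0, 90.0]
force: [0.3, 0.3, -1.3]
gripper_width: 36.3
[ 618.  -172.9  153.5]
```

View pics/m6.png

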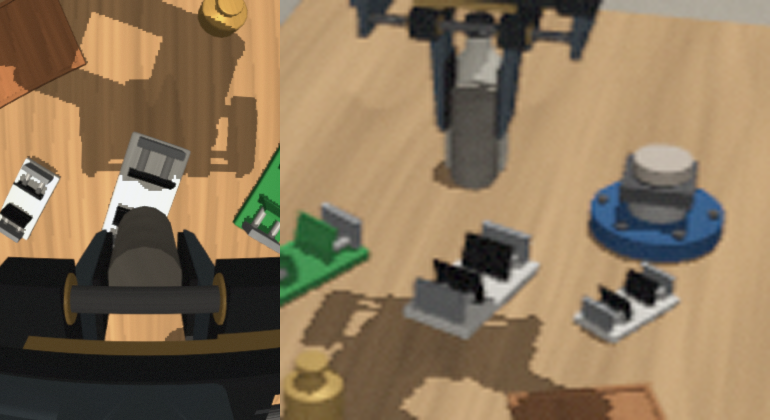

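The core hangs upright in the fingers above the large white holder, and the stone stayed on the plate. I lower it in steps and watch the force.

```bash
python3 -m jog '0 0 0 0 0 -1.2 0.3;0 0 0 0 0 -2.3 0.3;0 0 0 0 0 -2.3 0.3';for i in 1; do python3 -m jog '0 0 0 0 0 -0.2 0.3;0 0 0 0 0 -0.4 0.3;0 0 0 0 0 -0.4 0.3' 60; done; python3 -m jog '0 0 0 0 0 -0.2 0.3;0 0 0 0 0 -0.4 0.3;0 0 0 0 0 -0.4 0.3'
```

```text
time_s: 17.45
ee_pos: [616.0, -171.9, 92.9]
ee_rot: [-179.8, -0.1, 90.0]
force: [0.3, -0.6, -2.1]
gripper_width: 36.0
time_s: 17.82
ee_pos: [617.5, -172.4, 84.8]
ee_rot: [180.0, 0.0, 90.0]
force: [0.5, -0.6, -2.2]
gripper_width: 36.0
time_s: 18.2
ee_pos: [617.0, -172.2, 73.9]
ee_rot: [-179.9, -0.0, 90.0]
force: [0.3, 0.0, -2.6]
gripper_width: 36.2
```

```bash
python3 -m jog '0 0 0 0 0 -0.1 0.3;0 0 0 0 0 -0.2 0.3;0 0 0 0 0 -0.2 0.3';python3 -m jog '0 0 0 0 0 -0.1 0.3;0 0 0 0 0 -0.2 0.3;0 0 0 0 0 -0.2 0.3'
```

```text
time_s: 18.58
ee_pos: [617.3, -172.3, 69.3]
ee_rot: [-180.0, -0.0, 90.0]
force: [-0.5, 1.0, -1.9]
gripper_width: 36.0
time_s: 18.95
ee_pos: [618.0, -172.6, 65.4]
ee_rot: [179.9, 0.0, 90.0]
force: [-0.7, -1.8, 3.8]
gripper_width: 36.2
```

Contact with the jaws began at about the expected height.

```bash
python3 -m jog '0 0 0 0 0 -0.1 0.3;0 0 0 0 0 -0.16 0.3;0 0 0 0 0 -0.16 0.3';python3 -m jog '0 0 0 0 0 -0.08 0.3;0 0 0 0 0 -0.12 0.3;0 0 0 0 0 -0.12 0.3'
```

```text
time_s: 19.32
ee_pos: [618.3, -172.6, 60.9]
ee_rot: [179.9, 0.0, 90.0]
force: [2.0, -1.1, 1.5]
gripper_width: 35.9
time_s: 19.7
ee_pos: [617.5, -172.4, 57.3]
ee_rot: [180.0, 0.0, 90.0]
force: [1.9, -1.3, 0.6]
gripper_width: 35.9
```

```bash
python3 -m jog '0 0 0 0 0 -0.05 0.3;0 0 0 0 0 -0.05 0.3';python3 -m jog '0 0 0 0 0 -0.05 0.3;0 0 0 0 0 -0.05 0.3'
```

```text
time_s: 19.95
ee_pos: [617.5, -172.4, 57.2]
ee_rot: [180.0, 0.0, 90.0]
force: [-0.2, 0.1, 6.2]
gripper_width: 35.8
time_s: 20.2
ee_pos: [617.5, -172.4, 57.2]
ee_rot: [179.9, 0.0, 90.0]
force: [-2.1, 0.3, 11.7]
gripper_width: 36.1
```

```bash
python3 -m jog '0 0 0 0 0 0.08 0.3;0 0 0 0 0 0.08 0.5;0 0 0 0 0 0.08 0.6;0 0 0 0 0 0.08 0.6;0 0 0 0 0 0.08 0.6';python3 -m jog '0 0 0 0 0 1 0.6;0 0 0 0 0 3 0.6;0 0 0 0 0 5 0.6;0 0 0 0 -1.5 5.7 0.6;0 0 0 0 -3 5.7 0.6';python3 -m jog '0 0 0 0 0 0 0.6;0 0 0 0 0 0 0.6'
python3 - <<'E'
from m import *
print(env.state()["ee_pos"]);save("wrist","w7");meas("core",86);crop("w7","w7c",[617.5,-172.4,40],60,4)
E
python3 -m jog '0 0 0 -1.5 -1 0 0.8;0 0 0 -3.5 -3 0 0.8;0 0 0 -5.2 -4.8 0 0.8;0 0 0 -5.26 -5 0 0.8;0 0 0 -5.26 -5 0 0.8'
python3 -m jog '0 0 0 0 0 0 0.8;0 0 0 0 0 0 0.8'
python3 - <<'E'
from m import *
print(env.state()["ee_pos"]);save("wrist","w8");meas("stone",70);meas("plate",56);crop("w8","w8c",[486,-314,60],60,4)
a=cv2.imread("pics/w7c.png");b=cv2.imread("pics/w8c.png");s=lambda x:cv2.resize(x,(400,int(400*x.shape[0]/x.shape[1])))
a,b=s(a),s(b);h=min(len(a),len(b));cv2.imwrite("pics/m78.png",cv2.hconcat([a[:h],b[:h]]))
E
```

```text
time_s: 20.82
ee_pos: [617.2, -172.2, 56.8]
ee_rot: [-180.0, -0.0, 90.0]
force: [-0.2, -0.1, -0.4]
gripper_width: 54.4
time_s: 21.45
ee_pos: [618.5, -248.2, 202.3]
ee_rot: [179.7, 0.1, 90.1]
force: [0.6, -0.2, 0.4]
gripper_width: 54.5
time_s: 21.7
ee_pos: [617.2, -246.8, 199.1]
ee_rot: [-180.0, -0.1, 90.0]
force: [0.4, -0.4, -1.2]
gripper_width: 54.4
[ 617.2 -246.8  199.1]
core 0.65 [263.1  99.8  45.7  38.9] circ [ 617.9 -171.7] rect [ 618.  -171.6] [37.2 37.6] 15.39710521697998
w7c origin 224 61 scale 4
time_s: 22.42
ee_pos: [486.2, -372.1, 199.6]
ee_rot: [180.0, -0.0, 90.0]
force: [-1.0, 0.3, 0.5]
gripper_width: 73.3
time_s: 22.68
ee_pos: [487.0, -371.1, 199.4]
ee_rot: [180.0, -0.0, 90.1]
force: [0.3, -0.6, 1.1]
gripper_width: 72.9
[ 487.  -371.1  199.4]
stone 0.96 [256.3 117.3  53.8  51.9] circ [ 484.9 -315.1] rect [ 485.2 -315.5] [49.1 47.7] 0.04117068648338318
plate 0.98 [253.3 108.1  65.6  68. ] circ [ 486.4 -314.6] rect [ 486.6 -314.4] [61.9 62.9] 0.6156682372093201
w8c origin 223 78 scale 4
```

View pics/m78.png

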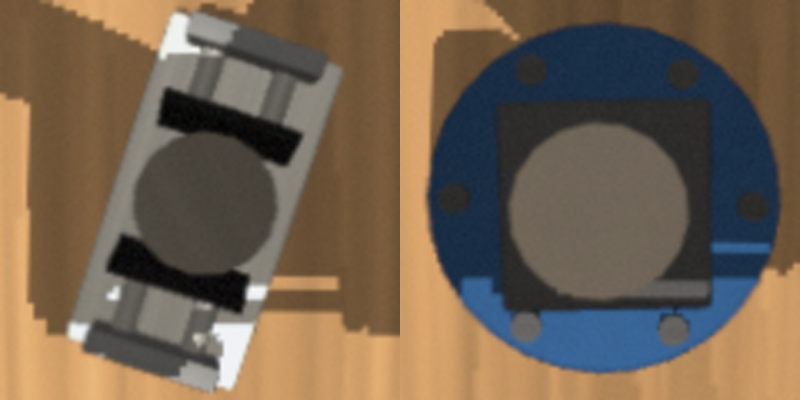

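The core is seated between both jaws, upright and concentric in the left panel. In the right panel the stone is still in place on the plate.

```bash
python3 -m jog '0 0 0 0 1.2 -1 0.8;0 0 0 -0.06 2.24 -2.5 0.8;0 0 0 -0.06 2.24 -4 0.8;0 0 0 -0.06 2.24 -5 0.8;0 0 0 -0.06 2.24 -5 0.8';python3 -m jog '0 0 0 0 0 0 0.8;0 0 0 0 0 0 0.8;0 0 0 0 0 0 0.8'
```

```text
time_s: 23.45
ee_pos: [483.5, -315.2, 72.8]
ee_rot: [-179.8, -0.1, 90.0]
force: [1.0, 0.5, 0.8]
gripper_width: 73.3
time_s: 23.82
ee_pos: [484.9, -316.7, 75.6]
ee_rot: [179.9, 0.1, 90.0]
force: [-0.0, 0.4, -0.7]
gripper_width: 72.8
```

```bash
python3 -m jog '0 0 0 0 0.03 -0.3 0.8;0 0 0 0 0.03 -0.55 0.8;0 0 0 0 0.03 -0.55 0.8;0 0 0 0 0.03 -0.55 0.8';python3 -m jog '0 0 0 0 0 0 0.65;0 0 0 0 0 0 0.65'
```

```text
time_s: 24.32
ee_pos: [484.5, -315.6, 60.7]
ee_rot: [-180.0, -0.0, 90.0]
force: [0.0, 0.0, 1.1]
gripper_width: 72.9
time_s: 24.58
ee_pos: [484.5, -315.7, 61.0]
ee_rot: [180.0, 0.0, 90.0]
force: [0.6, -0.8, -0.1]
gripper_width: 59.8
```

```bash
python3 -m jog '0 0 0 0 0 0 0.45;0 0 0 0 0 0 0.45;0 0 0 0 0 0 0.45;0 0 0 0 0 0 0.45' 30;python3 -m jog '0 0 0 0 0 0.1 0.45;0 0 0 0 0 0.5 0.45;0 0 0 0 0 1.5 0.45;0 0 0 0 0 3 0.45;0 0 0 0 0 4 0.45';python3 -m jog '0 0 0 0 0 0 0.45;0 0 0 0 0 0 0.45'
python3 - <<'E'
from m import *
print(env.state()["ee_pos"]);save("side","s9");save("wrist","w9")
meas("plate",56)
a=cv2.imread("pics/w9.png");b=cv2.imread("pics/s9.png")[130:230,300:420]
cv2.imwrite("pics/m9.png",cv2.hconcat([a[:,140:420],cv2.resize(b,(490,420),interpolation=cv2.INTER_CUBIC)]))
E
```

```text
time_s: 25.08
ee_pos: [484.5, -315.6, 60.9]
ee_rot: [180.0, 0.0, 90.0]
force: [0.3, -0.1, 1.8]
gripper_width: 47.9
time_s: 25.7
ee_pos: [485.0, -316.0, 163.3]
ee_rot: [179.9, 0.1, 90.0]
force: [0.1, -0.6, 0.0]
gripper_width: 48.1
time_s: 25.95
ee_pos: [483.8, -315.2, 160.0]
ee_rot: [-179.9, -0.1, 90.0]
force: [0.9, 0.1, 0.7]
gripper_width: 48.0
[ 483.8 -315.2  160. ]
plate 0.97 [251.  168.9  74.3  63.2] circ [ 486.6 -309.7] rect [ 486.5 -308.8] [62.3 54.7] 0.03239774703979492
```

View pics/m9.png

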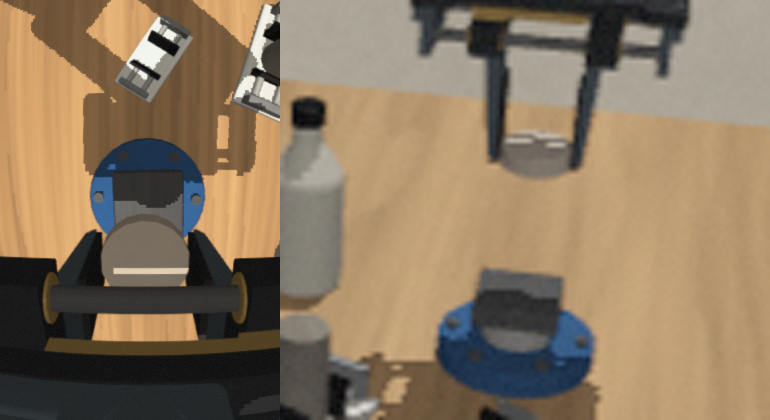

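The stone is held level between the fingertips and the plate stayed on the boss. Now to the dish.

```bash
python3 -m jog '0 0 0 0 1.5 0.8 0.45;0 0 0 0 3.5 1.6 0.45;0 0 0 0 5.7 1.6 0.45;0 0 0 0 8 1.6 0.45;0 0 0 0 10 1.6 0.45';python3 -m jog '0 0 0 0 2.2 0 0.45;0 0 0 0 4.4 0 0.45;0 0 0 0 6.6 0 0.45;0 0 0 0 8.8 0 0.45;0 0 0 0 11 0 0.45';python3 -m jog '0 0 0 0 1 0 0.45;0 0 0 0 2 0 0.45;0 0 0 0 2 0 0.45;0 0 0 0 2 0 0.45;0 0 0 0 2 0 0.45'
python3 - <<'E'
from m import *
print(env.state()["ee_pos"]);save("wrist","w10");meas("dish",8,2);meas("tray",8)
E
```

```text
time_s: 26.72
ee_pos: [483.8, -63.7, 200.1]
ee_rot: [-179.9, -0.0, 90.0]
force: [0.2, -0.1, -0.3]
gripper_width: 48.1
time_s: 27.35
ee_pos: [483.9, 211.1, 200.0]
ee_rot: [-179.9, 0.0, 90.0]
force: [0.4, 0.1, -0.5]
gripper_width: 47.5
time_s: 27.98
ee_pos: [484.4, 258.4, 200.6]
ee_rot: [-180.0, 0.0, 89.9]
force: [0.1, 0.6, -0.3]
gripper_width: 47.8
[484.4 258.4 200.6]
dish 0.64 [236.6  75.7  89.   83.8] circ [479.  337.3] rect [479.7 337.5] [93.6 93.7] 89.6486587524414
tray 0.72 [272.  326.7  45.4  13.2] circ [499.2  41. ] rect [499.3  50.6] [25.6 59.4] 89.28369140625
```

```bash
python3 -m jog '0 0 0 0 1.6 -1.5 0.45;0 0 0 -0.2 3.14 -3 0.45;0 0 0 -0.2 3.14 -5 0.45;0 0 0 -0.2 3.14 -6.9 0.45;0 0 0 -0.2 3.14 -6.9 0.45';python3 -m jog '0 0 0 0 0 -0.3 0.45;0 0 0 0 0 -0.6 0.45;0 0 0 0 0 -0.6 0.45;0 0 0 0 0 -0.6 0.45'
```

```text
time_s: 28.75
ee_pos: [477.0, 335.9, 25.1]
ee_rot: [-179.6, 0.3, 90.0]
force: [-0.6, -0.3, -1.0]
gripper_width: 47.9
time_s: 29.25
ee_pos: [479.8, 338.1, 14.1]
ee_rot: [179.9, -0.0, 90.0]
force: [-0.2, -0.4, -0.0]
gripper_width: 47.9
```

```bash
python3 -m jog '0 0 0 0 0 -0.08 0.45;0 0 0 0 0 -0.12 0.45;0 0 0 0 0 -0.12 0.45';python3 -m jog '0 0 0 0 0 -0.04 0.45;0 0 0 0 0 -0.04 0.45';python3 -m jog '0 0 0 0 0 -0.04 0.45;0 0 0 0 0 -0.04 0.45'
```

```text
time_s: 29.62
ee_pos: [479.4, 337.9, 10.2]
ee_rot: [-180.0, 0.0, 90.0]
force: [-0.9, 0.5, 0.4]
gripper_width: 48.0
time_s: 29.88
ee_pos: [479.4, 337.9, 9.2]
ee_rot: [-180.0, 0.0, 90.0]
force: [-0.2, -0.2, -0.4]
gripper_width: 47.6
time_s: 30.12
ee_pos: [479.5, 337.9, 8.8]
ee_rot: [180.0, -0.0, 90.0]
force: [-1.8, -0.3, 4.8]
gripper_width: 47.8
```

```bash
python3 -m jog '0 0 0 0 0 0.04 0.54;0 0 0 0 0 0.04 0.58;0 0 0 0 0 0.04 0.6;0 0 0 0 0 0.04 0.6';python3 -m jog '0 0 0 0 0 0.4 0.6;0 0 0 0 0 1.5 0.6;0 0 0 0 0 3.5 0.6;0 0 0 0 -2 6 0.6;0 0 0 0 -3.2 8 0.6'; python3 -m jog '0 0 0 0 0 0 0.6;0 0 0 0 0 0 0.6'
python3 - <<'E'
from m import *
print(env.state()["ee_pos"]);save("wrist","w11");meas("dish",8,2);meas("stone",18);crop("w11","w11c",[479,337.5,8],60,4)
E
python3 -m jog '0 0 0 0 -2 0 0.8;0 0 0 0.1 -4.4 0 0.8;0 0 0 0.2 -6.7 0 0.8;0 0 0 0.4 -9 0 0.8;0 0 0 0.6 -11 0 0.8';python3 -m jog '0 0 0 0 -2 0 0.8;0 0 0 0 -2.5 0 0.8;0 0 0 0 -2.5 0 0.8;0 0 0 0 -2.5 0 0.8;0 0 0 0 -2.5 0 0.8'
python3 - <<'E'
from m import *
print(env.state()["ee_pos"]);save("wrist","w12");meas("tray",8)
d=spotter.trace("tray","wrist")[0];c=max(cv2.findContours(d["region"].astype(np.uint8),0,1)[0],key=len)[:,0]
print(cv2.boxPoints(cv2.minAreaRect(np.array([at_z("wrist",u,v,8)[:2] for u,v in c],np.float32))))
crop("w12","w12c",[493,-9,8],75,3.2)
a=cv2.imread("pics/w11c.png");b=cv2.imread("pics/w12c.png");s=lambda x:cv2.resize(x,(400,int(400*x.shape[0]/x.shape[1])))
a,b=s(a),s(b);h=min(len(a),len(b));cv2.imwrite("pics/m11.png",cv2.hconcat([a[:h],b[:h]]))
E
```

```text
time_s: 30.62
ee_pos: [479.4, 337.9, 9.2]
ee_rot: [-180.0, 0.0, 90.0]
force: [-0.4, 0.2, 0.5]
gripper_width: 54.9
time_s: 31.25
ee_pos: [479.1, 264.1, 200.2]
ee_rot: [180.0, 0.0, 90.0]
force: [1.3, 0.4, -0.4]
gripper_width: 54.7
time_s: 31.5
ee_pos: [479.1, 265.0, 198.2]
ee_rot: [180.0, -0.0, 90.0]
force: [0.7, 0.3, 0.6]
gripper_width: 54.9
[479.1 265.  198.2]
dish 0.87 [240.3  78.8  90.9  82.7] circ [478.7 337.7] rect [478.6 337.4] [94.3 93.1] 73.4495620727539
stone 0.82 [263.4  99.3  43.8  48. ] circ [478.9 338.6] rect [479.3 338.6] [48.1 48.6] 0.005637547932565212
w11c origin 225 62 scale 4
time_s: 32.28
ee_pos: [494.0, -11.3, 196.9]
ee_rot: [-179.9, -0.0, 90.0]
force: [-0.2, 0.9, 0.2]
gripper_width: 72.9
time_s: 32.9
ee_pos: [494.5, -71.2, 198.1]
ee_rot: [-180.0, -0.0, 90.1]
force: [0.1, 0.8, 0.2]
gripper_width: 73.2
[494.5 -71.2 198.1]
tray 0.75 [219.4  73.6 125.7 121. ] circ [492.7 -11.1] rect [492.  -11.1] [109.2 107.7] 22.347347259521484
[[421.1  17.6]
 [462.  -82.1]
 [563.1 -40.6]
 [522.2  59.1]]
w12c origin 208 56 scale 3.2
```

View pics/m11.png

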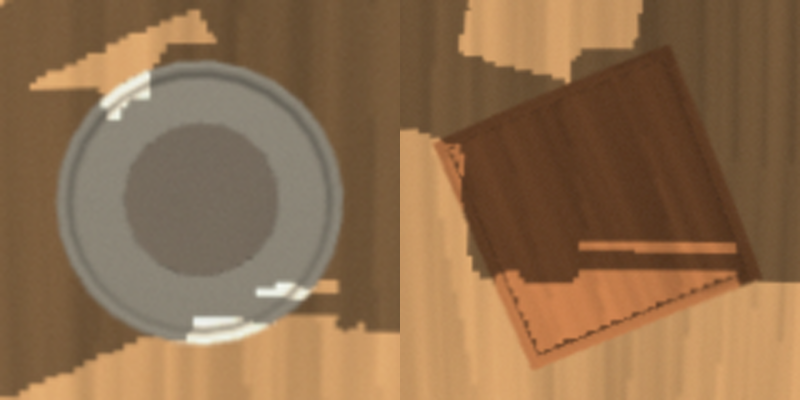

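Stone is centred in the dish. The tray, on the right, is centred at (492,-11) with yaw 22°. Now the plate.

```bash
python3 -m jog '0 0 0 0 -2 0 0.9;0 0 0 -0.1 -4.4 0 0.9;0 0 0 -0.2 -6.7 0 0.9;0 0 0 -0.3 -9 -1 0.9;0 0 0 -0.3 -9.7 -3 0.9';python3 -m jog '0 0 0 0 0 -1 0.9;0 0 0 0 0 -1 0.9;0 0 0 0 0 -1 0.9;0 0 0 0 0 -1 0.9'
```

```text
time_s: 33.67
ee_pos: [488.5, -319.1, 124.3]
ee_rot: [179.7, 0.3, 89.8]
force: [0.5, -0.0, -0.9]
gripper_width: 82.0
time_s: 34.17
ee_pos: [488.0, -315.1, 99.9]
ee_rot: [179.8, 0.1, 90.0]
force: [-0.8, 0.5, 0.0]
gripper_width: 81.9
```

```bash
python3 -m jog '0 0 0 -0.02 0.02 -1.2 0.9;0 0 0 -0.02 0.02 -2.1 0.9;0 0 0 -0.02 0.02 -2.1 0.9;0 0 0 -0.02 0.02 -2.1 0.9;0 0 0 -0.02 0.02 -2.1 0.9'; python3 -m jog '0 0 0 0 0 0 0.9;0 0 0 0 0 0 0.9'
```

```text
time_s: 34.8
ee_pos: [487.3, -314.9, 47.1]
ee_rot: [179.9, 0.1, 90.0]
force: [-0.3, -0.1, 0.7]
gripper_width: 82.2
time_s: 35.05
ee_pos: [486.6, -314.6, 46.1]
ee_rot: [180.0, 0.0, 90.0]
force: [0.8, 0.0, -0.4]
gripper_width: 82.0
```

```bash
python3 -m jog '0 0 0 0 0 -0.04 0.72;0 0 0 0 0 -0.04 0.55;0 0 0 0 0 -0.04 0.55;0 0 0 0 0 -0.04 0.55;0 0 0 0 0 -0.04 0.55' 60;python3 -m jog '0 0 0 0 0 0 0.55;0 0 0 0 0 0 0.55';python3 -m jog '0 0 0 0 0 0.1 0.55;0 0 0 0 0 0.4 0.55;0 0 0 0 0 1 0.55;0 0 0 0 0 1.6 0.55;0 0 0 0 0 2 0.55';python3 -m jog '0 0 0 0 0 0 0.55;0 0 0 0 0 0 0.55'
```

```text
time_s: 35.67
ee_pos: [486.4, -314.4, 44.6]
ee_rot: [-180.0, -0.0, 90.0]
force: [0.2, -1.8, -0.8]
gripper_width: 61.5
time_s: 35.92
ee_pos: [486.4, -314.4, 44.6]
ee_rot: [-180.0, -0.0, 90.0]
force: [0.4, -0.6, -1.2]
gripper_width: 61.7
time_s: 36.55
ee_pos: [487.0, -314.8, 96.4]
ee_rot: [179.9, 0.1, 90.0]
force: [0.4, 0.2, -4.4]
gripper_width: 61.5
time_s: 36.8
ee_pos: [486.1, -314.2, 94.4]
ee_rot: [-180.0, -0.0, 90.0]
force: [0.4, 0.5, -3.8]
gripper_width: 61.9
```

```bash
python3 -m jog '0 0 0.5 0 1 0 0.55;0 0 1.5 0.1 2.7 0 0.55;0 0 2.5 0.15 4.5 0 0.55;0 0 3.5 0.2 6.3 0 0.55;0 0 4.4 0.25 8.1 0 0.55';python3 -m jog '0 0 0 0 1.8 0 0.55;0 0 0 0 3 0 0.55;0 0 0 0 4.03 0 0.55;0 0 0 0 4.03 0 0.55;0 0 0 0 4.03 0 0.55';python3 -m jog '0 0 0 0 0 -0.6 0.55;0 0 0 0 0 -1.4 0.55;0 0 0 0 0 -2.4 0.55;0 0 0 0 0 -2.8 0.55;0 0 0 0 0 -2.8 0.55'
python3 -m jog '0 0 0 0 0 0 0.55;0 0 0 0 0 0 0.55'
python3 - <<'E'
from m import *
save("side","s13");save("scene","c13");b=cv2.imread("pics/s13.png")[220:340,290:410];a=cv2.imread("pics/c13.png")[160:280,180:300]
cv2.imwrite("pics/m13.png",cv2.resize(cv2.hconcat([a,b]),None,fx=3.3,fy=3.3,interpolation=cv2.INTER_CUBIC))
E
```

```text
time_s: 37.42
ee_pos: [491.7, -109.3, 94.3]
ee_rot: [-180.0, -0.1, 112.2]
force: [0.5, 0.1, -3.8]
gripper_width: 61.6
time_s: 38.05
ee_pos: [492.1, -11.0, 94.5]
ee_rot: [-180.0, -0.0, 112.1]
force: [-0.2, 0.9, -2.9]
gripper_width: 61.7
time_s: 38.67
ee_pos: [492.1, -11.6, 23.8]
ee_rot: [-179.9, -0.0, 112.0]
force: [0.7, -0.0, -4.3]
gripper_width: 61.1
time_s: 38.92
ee_pos: [493.4, -11.3, 25.4]
ee_rot: [179.9, 0.0, 112.0]
force: [0.1, 0.0, -3.6]
gripper_width: 61.4
```

View pics/m13.png

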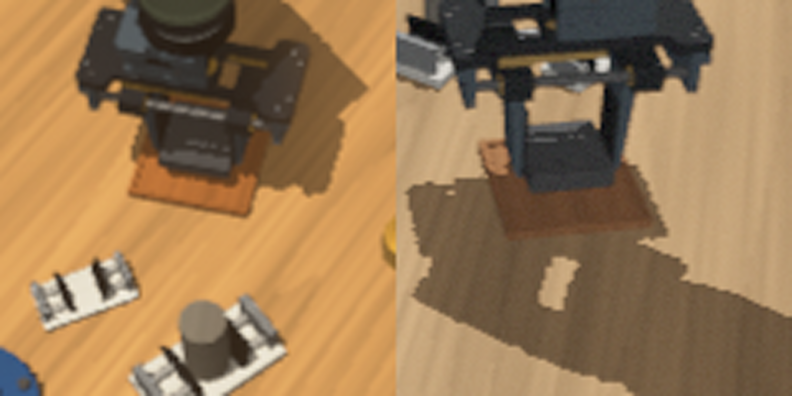

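The plate is level above the tray and aligned with it; the core stands in its holder. I lower to contact.

```bash
python3 -m jog '0 0 0 0 0 -0.3 0.55;0 0 0 0 0 -0.5 0.55;0 0 0 0 0 -0.5 0.55;0 0 0 0 0 -0.5 0.55';python3 -m jog '0 0 0 0 0 -0.04 0.55;0 0 0 0 0 -0.04 0.55';python3 -m jog '0 0 0 0 0 -0.04 0.55;0 0 0 0 0 -0.04 0.55'
```

```text
time_s: 39.52
ee_pos: [492.7, -11.2, 12.1]
ee_rot: [180.0, -0.0, 112.0]
force: [-0.1, 0.2, -4.2]
gripper_width: 61.9
time_s: 39.78
ee_pos: [492.7, -11.2, 11.2]
ee_rot: [180.0, 0.0, 112.0]
force: [-0.0, 0.2, -3.9]
gripper_width: 61.9
time_s: 40.02
ee_pos: [492.6, -11.2, 10.1]
ee_rot: [-180.0, -0.0, 112.0]
force: [1.3, 0.4, -3.2]
gripper_width: 61.7
```

```bash
python3 -m jog '0 0 0 0 0 -0.03 0.55;0 0 0 0 0 -0.03 0.55';python3 -m jog '0 0 0 0 0 -0.03 0.55;0 0 0 0 0 -0.03 0.55'
```

```text
time_s: 40.28
ee_pos: [492.8, -11.2, 9.6]
ee_rot: [180.0, 0.0, 112.0]
force: [-0.6, 0.4, -1.5]
gripper_width: 61.6
time_s: 40.52
ee_pos: [492.8, -11.2, 9.5]
ee_rot: [180.0, 0.0, 112.0]
force: [-1.9, -0.2, 5.1]
gripper_width: 61.7
```

```bash
python3 -m jog '0 0 0 0 0 0.04 0.7;0 0 0 0 0 0.04 0.76;0 0 0 0 0 0.04 0.78;0 0 0 0 0 0.04 0.78';python3 -m jog '0 0 0 0 0 0.4 0.78;0 0 0 0 0 1.5 0.78;0 0 0 0 0 3.5 0.78;0 0 0 0 0 6 0.78;0 0 -2 0 -2 8 0.78';python3 -m jog '0 0 -2.4 0 -1 2 1;0 0 -2.4 0 -1 2 1;0 0 -2.4 0 -1 2 1;0 0 -2.4 0 -1 2 1'
python3 - <<'E'
from m import *
print(env.state()["ee_pos"]);save("wrist","w14");meas("tray",8);meas("plate",21);meas("core",86)
save("scene","c14");save("side","s14")
for n,z in(("bottle",150),("weight",50)):
  for c in("scene","side"):
    d=spotter.look_for(n,c)[0];print(n,c,np.array(d["box"]))
a=cv2.imread("pics/w14.png")[:330,60:480];b=cv2.imread("pics/c14.png")[100:380,120:400]
cv2.imwrite("pics/m14.png",cv2.hconcat([a,cv2.resize(b,(330,330))]))
E
```

```text
time_s: 41.02
ee_pos: [492.8, -11.2, 9.6]
ee_rot: [180.0, 0.0, 112.0]
force: [-1.1, 0.8, -0.7]
gripper_width: 71.1
time_s: 41.65
ee_pos: [493.5, -54.3, 207.5]
ee_rot: [179.8, 0.0, 102.0]
force: [0.8, -1.0, -0.1]
gripper_width: 71.1
time_s: 42.15
ee_pos: [491.8, -79.7, 252.5]
ee_rot: [-179.8, -0.0, 90.1]
force: [-0.3, -0.2, 0.2]
gripper_width: 91.2
[491.8 -79.7 252.5]
tray 0.85 [231.1  73.4 107.1 104.4] circ [492.3 -11.3] rect [492.2 -10.8] [106.3 106.5] 22.453645706176758
plate 0.79 [255.9  93.4  62.8  64. ] circ [492.6 -10.5] rect [492.7 -10.3] [63.6 65.4] 23.66565704345703
bottle scene [190.9 322.8  27.4  34.8]
bottle side [297.7 149.8  17.6  52.1]
weight scene [297.6 225.7  16.2  17.4]
weight side [253.8 250.9  12.6  22.8]
```

View pics/m14.png

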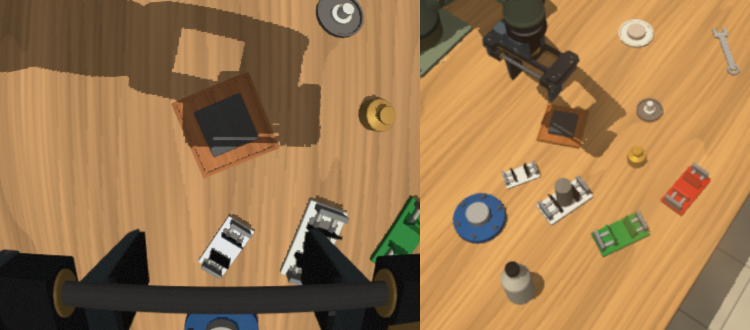

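All four parts stand in their places, the robot is clear of them, and the bottle and weight have not moved.

```bash
python3 -c "
from workcell import env
print(env.job_done(), env.state()['time_s'])"
```

```text
the job is handed in; nothing more can be done
the job is handed in; nothing more can be done
```

I took the stack apart from the top and handed the job in at about 42 s on the robot's clock, with the gripper clear of everything. Each part was set down by feel: I lowered it until I felt contact and only then let go.

- **Cap:** it stands upright in the cup, within about 1.5 mm of the middle.
- **Core:** it is pushed down in the large white holder. The push stopped at the expected height and the force rose to about 12 N with no further movement, so it stands on the base. It measured within about 1 mm of the middle between both jaws.
- **Stone:** it lies flat in the dish, about 1 mm off the middle.
- **Plate:** it lies flat in the tray, within about 1 mm of the middle and aligned with the tray's sides.

In the last pictures the bottle and weight stand where they were. Their outlines in the overhead camera match the first ones to within about 3 pixels. The side-view outlines differ by up to about 10 pixels; the gripper partly hid the bottle in the first one, and I put the weight's smaller difference down to detector error.

The last wrist-camera check for the core found nothing, because a finger partly hid the holder. The final overhead picture shows it standing upright there.

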